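Rack the washed collar brushes and check their dampness

TASK

Lay every collar brush that is out on the board squarely across the two narrow rails of the raised drying rack, bristles hanging down between the rails. Once all are racked, take the moisture meter and touch its tip gently to the steel stud on each brush, from the longest brush to the shortest, holding it steady there for a good second each time. Finally hang the meter back upright in its rest, leave the brushes lying on the rack and do not disturb the bottle, jar and scoop.

Things in the scene. Friction and masses are not known exactly. Their poses are not given: they have to be found in the camera images.
- rack: drying rack, fixed: two narrow level steel rails, 10 mm wide and 300 mm long along the rack's y axis, their middles at x = -36 and +36 mm (62 mm clear gap between them), their tops 70 mm above the origin. White end plates 10 mm thick at y = -155 and +155 mm rise to 82 mm. Origin on the board under the rack's middle. Room for four brushes side by side, 75 mm apart, at y = -112, -37, +37, +112 mm.
- stand: rest for the meter, fixed grey plastic: base 90 x 84 x 10 mm with two upright prongs, each 10 mm thick in y and 60 mm long in x, their tops at 62 mm, with a 34 mm gap between them. The meter hangs here by its collar, nose down between the prongs. Origin on the board under the middle of the gap.
- meter: moisture meter, 150 g, upright in its rest at the start; 100 mm tall, z axis up. Origin at the very tip of its nose (ball-like, 6 mm wide). Steel nose up to 22 mm wide from z = 0 to 38 mm; round black collar of 52 mm diameter from z = 38 to 46 mm; above it a square grey grip, 26 x 26 mm with its sides along x and y, from z = 46 to 100 mm. In its rest the tip is 24 mm above the board.
- brush_longest: collar brush, longest of four kinds (may be absent), 120 g: wooden back 165 mm long (x) x 44 mm wide (y), from z = 18 to 30 mm; under its middle a stiff bristle block 50 mm (x) x 34 mm (y) x 18 mm high; on top a wooden grip rib 52 mm (x) x 18 mm (y) from z = 30 to 54 mm. Origin at the centre of the bristles' underside, z up.
- stud_longest (a point): centre of the top of the dark steel measuring stud (14 mm diameter, 2 mm high) on the back of the longest brush, 38 mm from its middle along +x, 32 mm above its origin (may be absent)
- brush_long: collar brush, second longest of four kinds (may be absent), 120 g: wooden back 145 mm long (x) x 44 mm wide (y), from z = 18 to 30 mm; under its middle a stiff bristle block 50 mm (x) x 34 mm (y) x 18 mm high; on top a wooden grip rib 52 mm (x) x 18 mm (y) from z = 30 to 54 mm. Origin at the centre of the bristles' underside, z up.
- stud_long (a point): centre of the top of the dark steel measuring stud (14 mm diameter, 2 mm high) on the back of the long brush, 38 mm from its middle along +x, 32 mm above its origin (may be absent)
- brush_short: collar brush, third longest of four kinds (may be absent), 120 g: wooden back 125 mm long (x) x 44 mm wide (y), from z = 18 to 30 mm; under its middle a stiff bristle block 50 mm (x) x 34 mm (y) x 18 mm high; on top a wooden grip rib 52 mm (x) x 18 mm (y) from z = 30 to 54 mm. Origin at the centre of the bristles' underside, z up.
- stud_short (a point): centre of the top of the dark steel measuring stud (14 mm diameter, 2 mm high) on the back of the short brush, 38 mm from its middle along +x, 32 mm above its origin (may be absent)
- brush_shortest: collar brush, shortest of four kinds (may be absent), 120 g: wooden back 105 mm long (x) x 44 mm wide (y), from z = 18 to 30 mm; under its middle a stiff bristle block 50 mm (x) x 34 mm (y) x 18 mm high; on top a wooden grip rib 52 mm (x) x 18 mm (y) from z = 30 to 54 mm. Origin at the centre of the bristles' underside, z up.
- stud_shortest (a point): centre of the top of the dark steel measuring stud (14 mm diameter, 2 mm high) on the back of the shortest brush, 38 mm from its middle along +x, 32 mm above its origin (may be absent)
- pump_bottle: white pump dispenser bottle, 72 mm diameter, 198 mm tall; origin under its centre. Leave it alone.
- clasp_jar: glass jar with hinged steel clasp, 86 mm diameter, 114 mm tall; origin under its centre. Leave it alone.
- scoop: yellow plastic scoop 70 x 55 x 35 mm with an 85 mm handle towards its -x; origin under its cup. Leave it alone.
There are look-alikes about, which are no part of the job. Leave any pink look-alike of the meter alone. Leave any turquoise look-alike of the brush_long alone.

How it is judged (in metres and radians):
On the way, in this order (a step that is already met when the one before it is completed fails the run):
1. all brushes lie across both rails of the rack, bristles down, let go (z of brush_longest in the frame of rack between 0.047 and 0.057 m and x of brush_longest in the frame of rack between -0.014 and 0.014 m and y of brush_longest in the frame of rack between -0.15 and 0.15 m and angle between each of brush_longest, brush_long, brush_short, brush_shortest's own z axis and vertical below 0.12 rad and angle between the x axis of each of brush_longest, brush_long, brush_short, brush_shortest and the x axis of rack, either way round below 0.35 rad and contact force between the fingers and brush_longest below 0.1 N and z of brush_long in the frame of rack between 0.047 and 0.057 m and x of brush_long in the frame of rack between -0.014 and 0.014 m and y of brush_long in the frame of rack between -0.15 and 0.15 m and contact force between the fingers and brush_long below 0.1 N and z of brush_short in the frame of rack between 0.047 and 0.057 m and x of brush_short in the frame of rack between -0.014 and 0.014 m and y of brush_short in the frame of rack between -0.15 and 0.15 m and contact force between the fingers and brush_short below 0.1 N and z of brush_shortest in the frame of rack between 0.047 and 0.057 m and x of brush_shortest in the frame of rack between -0.014 and 0.014 m and y of brush_shortest in the frame of rack between -0.15 and 0.15 m and contact force between the fingers and brush_shortest below 0.1 N), for 0.3 s.
2. the meter's tip rests on the stud of the longest brush, on the rack, for a second (distance between meter and stud_longest below 0.0085 m and contact force between meter and brush_longest above 0.1 N and z of brush_longest in the frame of rack between 0.047 and 0.057 m and x of brush_longest in the frame of rack between -0.014 and 0.014 m and y of brush_longest in the frame of rack between -0.15 and 0.15 m and angle between brush_longest's own z axis and vertical below 0.12 rad and angle between the x axis of brush_longest and the x axis of rack, either way round below 0.35 rad and contact force between the fingers and brush_longest below 0.1 N), for 0.8 s.
3. the meter's tip rests on the stud of the long brush, on the rack, for a second (distance between meter and stud_long below 0.0085 m and contact force between meter and brush_long above 0.1 N and z of brush_long in the frame of rack between 0.047 and 0.057 m and x of brush_long in the frame of rack between -0.014 and 0.014 m and y of brush_long in the frame of rack between -0.15 and 0.15 m and angle between brush_long's own z axis and vertical below 0.12 rad and angle between the x axis of brush_long and the x axis of rack, either way round below 0.35 rad and contact force between the fingers and brush_long below 0.1 N), for 0.8 s.
4. the meter's tip rests on the stud of the short brush, on the rack, for a second (distance between meter and stud_short below 0.0085 m and contact force between meter and brush_short above 0.1 N and z of brush_short in the frame of rack between 0.047 and 0.057 m and x of brush_short in the frame of rack between -0.014 and 0.014 m and y of brush_short in the frame of rack between -0.15 and 0.15 m and angle between brush_short's own z axis and vertical below 0.12 rad and angle between the x axis of brush_short and the x axis of rack, either way round below 0.35 rad and contact force between the fingers and brush_short below 0.1 N), for 0.8 s.
5. the meter's tip rests on the stud of the shortest brush, on the rack, for a second (distance between meter and stud_shortest below 0.0085 m and contact force between meter and brush_shortest above 0.1 N and z of brush_shortest in the frame of rack between 0.047 and 0.057 m and x of brush_shortest in the frame of rack between -0.014 and 0.014 m and y of brush_shortest in the frame of rack between -0.15 and 0.15 m and angle between brush_shortest's own z axis and vertical below 0.12 rad and angle between the x axis of brush_shortest and the x axis of rack, either way round below 0.35 rad and contact force between the fingers and brush_shortest below 0.1 N), for 0.8 s.
At the end, for the whole second after the job is handed in: each brush let go and at rest on the rack: 47-57 mm above its origin, within 14 mm of mid-rails, between the end plates, level to 0.12 rad, across to 0.35 rad; meter at rest in its stand: tip 20-28 mm above the board, within 14 mm of the middle, upright to 0.1 rad (all of step 1 and linear speed of each of brush_longest, brush_long, brush_short, brush_shortest, meter below 0.02 m/s and horizontal distance between meter and stand below 0.014 m and height (world z) of meter between 0.02 and 0.028 m and angle between meter's own z axis and vertical below 0.1 rad); the robot touches nothing.
It fails at once if pump_bottle is moved more than 3 cm (distance of pump_bottle from where it was at the start of the episode above 0.03 m).
It fails at once if clasp_jar is moved more than 3 cm (distance of clasp_jar from where it was at the start of the episode above 0.03 m).
It fails at once if scoop is moved more than 3 cm (distance of scoop from where it was at the start of the episode above 0.03 m).
It fails at once if the meter is pressed onto a brush with more than 25 N (contact force between meter and brush_longest above 25 N or contact force between meter and brush_long above 25 N or contact force between meter and brush_short above 25 N or contact force between meter and brush_shortest above 25 N).
Of brush_longest, brush_long, brush_short, brush_shortest only 3 to 4 are there at a start; the rules pass over those that are not, and their reading is None.
At some moment in a run one of brush_longest, brush_long, brush_short, brush_shortest may be knocked a few centimetres aside while the robot is not near it.
It also fails if it takes over 210 s, if anything falls off the work surface, if the arm or the gripper's body presses on something with over 40 N, if the wrist force passes 120 N, or if a joint passes its speed limit or range.

ROBOT

A 6-joint arm with a two-finger parallel gripper is mounted at the origin on the work surface. World frame = base frame: x ahead of the robot, y to its left, z up, the work surface at z = 0. Lengths are in mm, angles in rad, forces in N, time in s.
With the tool pointing down it reaches from about 400 to 925 mm from the base axis. Payload 12.5 kg.
Tool frame: the origin (TCP) lies where the fingers leave the gripper's body, on its centre line; the fingertips stand bot.tips_ahead ahead of it and the grasp point (between the pads) lies 59 mm ahead of it (bot.tips_ahead is the distance from the TCP to the fingertips, in mm); z points along the fingers, y is the line along which they close (so a half turn about z gives the same grasp; the last joint's range is limited). The gripper opens to 95 mm and grips with 3 to 60 N. Pads are 20 mm wide; open, the fingers measure 119 mm over their backs; the gripper's body (75 mm by 180 mm) begins 59 mm behind the grasp point.
Start: joints at [1.037, 0.491, 1.559, -0, 1.092, -0.106], TCP at [259.276, 568.695, 292.261] pointing down, gripper open.
Joint ranges: [-3.1, 3.1], [-0.84, 2.19], [0.05, 2.79], [-1.13, 4.28], [0.06, 2.93], [-2.69, 2.69]. Speed limits (rad/s): [2.22, 2.22, 2.79, 3.14, 3.14, 3.14].

INTERFACE

Orientations are given as a 3x3 rotation matrix whose columns are the frame's x, y, z axes.
In Python, from workcell import bot gives the robot as it stands.
- The arm moves only by the tool jog_arm, never from a script. Its argument "steps" is text: rows parted by semicolons, each of 5 numbers parted by spaces: the shift along the tool's x, y, z in mm, then the turn about the tool's z in degrees, then the opening, from 0 (shut) to 1 (fully open). In form: x y z twist jaw; .... A call has 1 to 20 rows; each row shifts and turns the commanded pose from where the row before left it, along the tool's axes as they then stand; what a row does not reach is not made up. A row lasts 1/8 s, in which the tool goes at most 62.5 mm and 10.7 degrees, less where a joint would pass 70% of its speed; a pose out of reach is approached as far as the arm can. A call with a gripper value outside its range is refused whole. The fingers move at their own pace and stop on an object; the grip force is fixed at half the most. Time passes only in rows, so rows that do not move let the fingers close. It gives the time, the measured TCP pose, the force, the opening and the grip force at its end, in the units of the state.
- bot.sense(): the state, without advancing time (a new reading comes with each control period).
- bot.snapshot(name): name is "scene" or "top" or "wrist"; returns a dict with "pixels" (400x640x3 uint8, blue, green, red), "fov_y" (degrees; the focal length in pixels is half the picture's height over the tangent of half this angle, whatever the lens; pixels are square), "cx", "cy" (the principal point, pixels), "distortion" ([k1, k2, p1, p2, k3] as OpenCV has them; the pictures are not rectified), "pose" (4x4, takes a point from camera to world coordinates); the wrist camera has in their place "tool_from_camera" (4x4, takes a point from camera to tool coordinates, whose origin is the TCP and whose axes are the flange's). Camera axes: x right, y up, looking along -z (the intrinsics and any distortion apply to the point x, -y, -z); pixel columns grow to the right and rows downward; lengths in mm; the calibration is good to about 2 mm. A picture is of the moment at which its call begins: read the wrist's pose just before it. There is no depth.
- bot.close_job(): hands the job in; it is judged then, once.
The state is a dict: "clock": time; "qpos": joint angles; "joint_velocities": joint speeds; "joint_efforts": joint torques, N m; "position": TCP position; "orientation": TCP orientation; "ft_force": force on the tool from outside, world axes, zero at the start; "moment": the same for the moment, N m; "grip_width": finger opening in mm; "grip_force": force on a finger pad.
Only numpy, scipy, OpenCV 4.12 (cv2) and the standard library are available. Lean on these libraries where they do the work, as an engineer would, in place of code of your own. Each camera call takes 0.05 s, during which the arm holds its last target. There are 200 camera calls.

## Working session

There is one attempt and no reset: what is moved stays moved. The work goes in short steps, Python scripts to look and compute and a tool call to move; the robot and the scene stay as the last step left them, time stands still between calls to the robot, and variables do not carry over. Pictures are saved under pics/ and viewed, at most 14 in all, crops included, and the job is handed in when it is done.

Besides the shell and the picture viewer there is one more tool, called after "Emit:" by a JSON object that holds its "api" and its "payload", one argument or row to a line. jog_arm: Moves the arm, as the interface text tells. Its arguments: {"type":"object","properties":{"steps":{"type":"string"}},"required":["steps"]}

```bash
mkdir -p pics; ls
cat > h.py <<'E'
import numpy as np, cv2
from workcell import bot
def snap(n):
    s=bot.sense(); d=bot.snapshot(n)
    if 'pose' not in d:
        T=np.eye(4);T[:3,:3]=s['orientation'];T[:3,3]=s['position'];d['pose']=T@np.array(d['tool_from_camera'])
    im=np.array(d['pixels']); f=im.shape[0]/2/np.tan(np.radians(d['fov_y'])/2)
    d['K']=np.array([[f,0,d['cx']],[0,f,d['cy']],[0,0,1]]); d['P']=np.array(d['pose']);d['D']=np.array(d['distortion'],float);d['im']=im
    return d
def ray(d,uv):
    p=cv2.undistortPoints(np.array(uv,float).reshape(-1,1,2),d['K'],d['D'])[:,0]
    v=np.c_[p[:,0],-p[:,1],-np.ones(len(p))]@d['P'][:3,:3].T
    return d['P'][:3,3],v
def onz(d,uv,z):
    o,v=ray(d,uv); return o+v*((z-o[2])/v[:,2])[:,None]
def tri(d1,a,d2,b):
    o1,v1=ray(d1,a);o2,v2=ray(d2,b);out=[]
    for x,y in zip(v1,v2):
        x=x/np.linalg.norm(x);y=y/np.linalg.norm(y)
        t=np.linalg.lstsq(np.c_[x,-y],o2-o1,rcond=None)[0]
        p,q=o1+t[0]*x,o2+t[1]*y; out.append(np.r_[(p+q)/2,np.linalg.norm(p-q)])
    return np.array(out)
def proj(d,X):
    X=np.atleast_2d(X).astype(float);c=(X-d['P'][:3,3])@d['P'][:3,:3]; c=c*[1,-1,-1]
    return cv2.projectPoints(c,np.zeros(3),np.zeros(3),d['K'],d['D'])[0][:,0]
E
python3 - <<'E'
from h import *
for n in('top','scene','wrist'):
    d=snap(n);cv2.imwrite(f'pics/{n}0.png',d['im']);print(n,d['fov_y'],d['P'].round(2).tolist(),d['D'])
s=bot.sense();print(s['orientation'],bot.tips_ahead,s['ft_force'])
E
```

```text
pics
top 47.203950386534615 [[-0.01, 0.99, -0.13, 388.29], [-1.0, -0.01, -0.0, -40.36], [-0.0, 0.13, 0.99, 1185.36], [0.0, 0.0, 0.0, 1.0]] [-0.06078028  0.          0.          0.          0.        ]
scene 46.873549087769206 [[-0.69, -0.55, 0.48, 1159.25], [0.73, -0.51, 0.46, 514.36], [-0.01, 0.66, 0.75, 979.17], [0.0, 0.0, 0.0, 1.0]] [-0.00811603  0.          0.          0.          0.        ]
wrist 61.81088107992452 [[0.42, -0.87, -0.26, 184.09], [0.91, 0.4, 0.12, 602.56], [-0.0, -0.29, 0.96, 384.17], [0.0, 0.0, 0.0, 1.0]] [-0.05326441  0.          0.          0.          0.        ]
[[-9.09879044e-01  4.14873427e-01 -4.06750071e-04]
 [ 4.14873616e-01  9.09878806e-01 -6.64149880e-04]
 [ 9.45551325e-05 -7.73045931e-04 -9.99999697e-01]] 77.60000000000001 [ 0.32268902 -0.15039894  0.44787809]
```

View pics/top0.png

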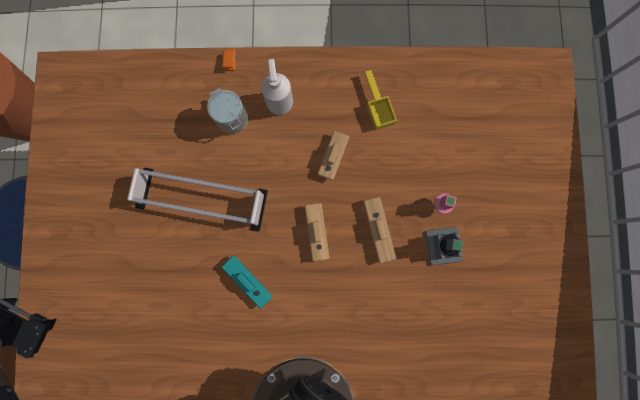

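View pics/scene0.png

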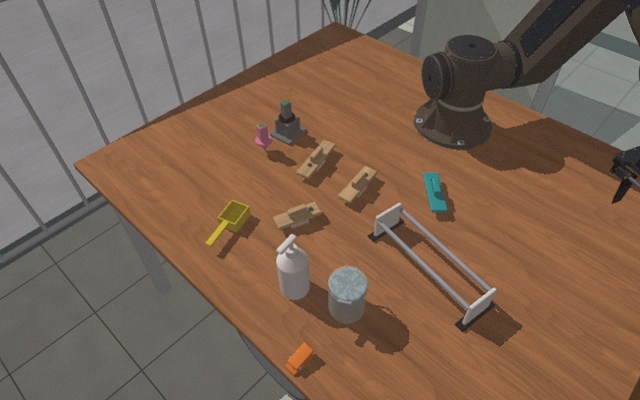

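Top view shows: wooden brushes at (334,155), (317,232) and (379,229). The turquoise one at (246,282) is the look-alike. The meter in its grey stand is at (445,246) and the pink look-alike at (446,203). The rack is at (197,200), between the white plates. The scene view shows the same three wooden brushes and the same layout.

Run:
```python
import cv2
a=cv2.imread('pics/top0.png')[125:275,295:485];b=cv2.imread('pics/scene0.png')[85:245,240:390]
cv2.imwrite('pics/tc.png',cv2.resize(a,None,fx=4,fy=4,interpolation=2));cv2.imwrite('pics/sc.png',cv2.resize(b,None,fx=3.75,fy=3.75,interpolation=2))
h=cv2.cvtColor(cv2.imread('pics/top0.png'),cv2.COLOR_BGR2HSV)
for p in[(338,150),(317,222),(379,245),(340,300),(400,180)]:print(p,h[p[1],p[0]])
```

```text
(338, 150) [ 15 104 159]
(317, 222) [ 15 104 162]
(379, 245) [ 15 103 163]
(340, 300) [ 12 147 130]
(400, 180) [ 12 145 127]
```

View pics/tc.png

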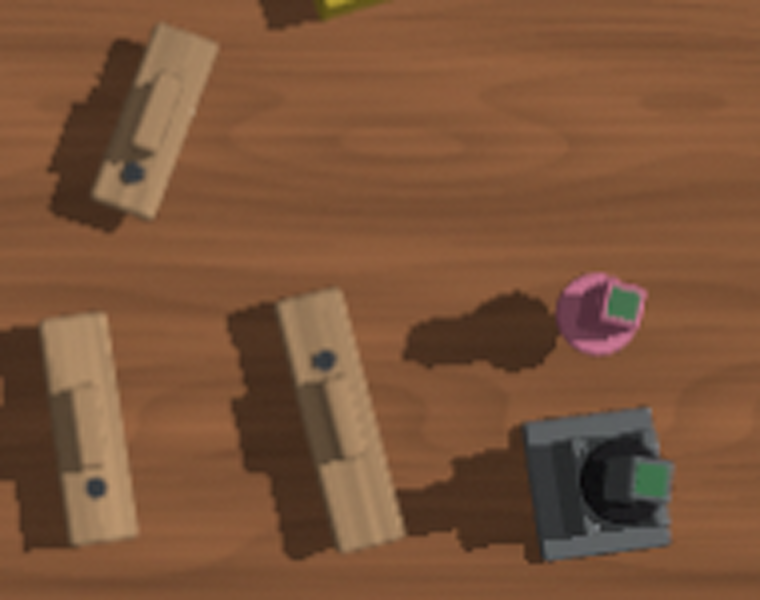

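View pics/sc.png

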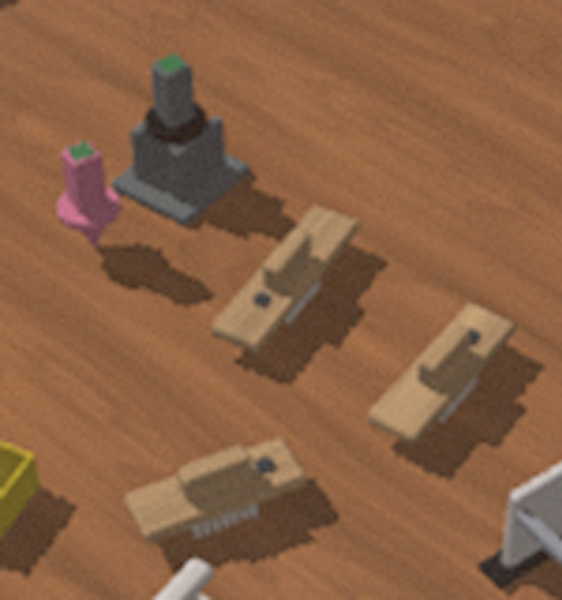

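Crops: studs are dark dots, in the top crop at (131,173), (96,488) and (323,360) and in the scene crop at (265,466), (474,338) and (262,300). The true meter (grey, green top) is in the grey stand with its green top at (651,481). The pink one stands loose, so I leave it alone.

Run:
```python
from h import *
t=snap('top');s=snap('scene')
T=lambda p:np.array(p)/4+[295,125]-.375
S=lambda p:np.array(p)/3.75+[240,85]-.37
st=tri(t,T([(131,173),(96,488),(323,360),(651,481)]),s,S([(265,466),(474,338),(262,300),(171,64)]))
print('studs, metertop',st.round(1).tolist())
C={'A':[(160,25),(217,45),(152,218),(93,195)],'B':[(42,322),(105,313),(137,535),(72,545)],'C':[(278,300),(340,288),(405,535),(342,552)]}
for i,(k,c) in enumerate(C.items()):
    X=onz(t,T(c),30); l=np.linalg.norm((X[0]+X[1]-X[2]-X[3])/2);w=np.linalg.norm((X[0]+X[3]-X[1]-X[2])/2)
    m=X.mean(0)[:2]; a=(X[0]+X[1]-X[2]-X[3])[:2]; S_=onz(t,T([[(131,173),(96,488),(323,360)][i]]),32)[0,:2]-m
    a=a*np.sign(a@S_);print(k,m.round(1),'L',l.round(1),'W',w.round(1),'yaw',np.degrees(np.arctan2(a[1],a[0])).round(1),'stud',np.linalg.norm(S_).round(1))
a=cv2.resize(t['im'][155:245,115:280],None,fx=4.8,fy=4.8,interpolation=2)
cv2.imwrite('pics/rk.png',a)
b=cv2.resize(s['im'][195:335,360:505],None,fx=4.2,fy=4.2,interpolation=2);cv2.imwrite('pics/rk2.png',b)
```

```text
studs, metertop [[603.1, -65.0, 31.2, 2.0], [401.7, -39.9, 29.3, 1.7], [482.5, -185.6, 31.0, 2.4], [403.3, -363.0, 123.9, 1.9]]
A [637.1 -80.4] L 120.5 W 39.8 yaw 158.8 stud 38.4
B [439.8 -36.4] L 141.3 W 40.7 yaw -172.4 stud 37.9
C [ 445.2 -195.4] L 161.8 W 40.7 yaw 13.4 stud 38.1
```

View pics/rk.png

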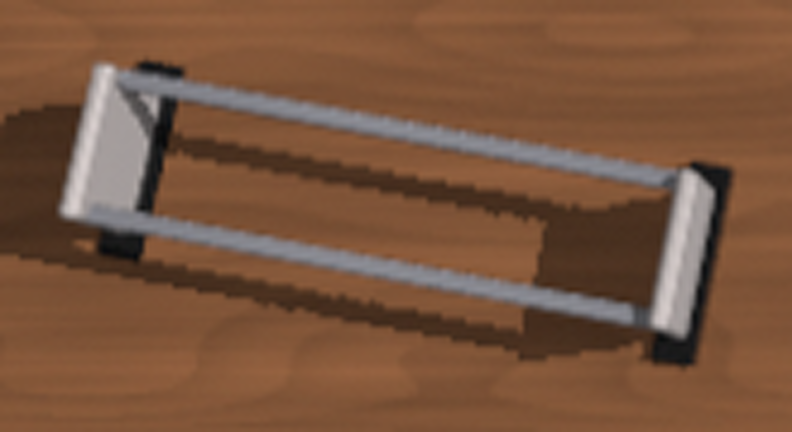

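View pics/rk2.png

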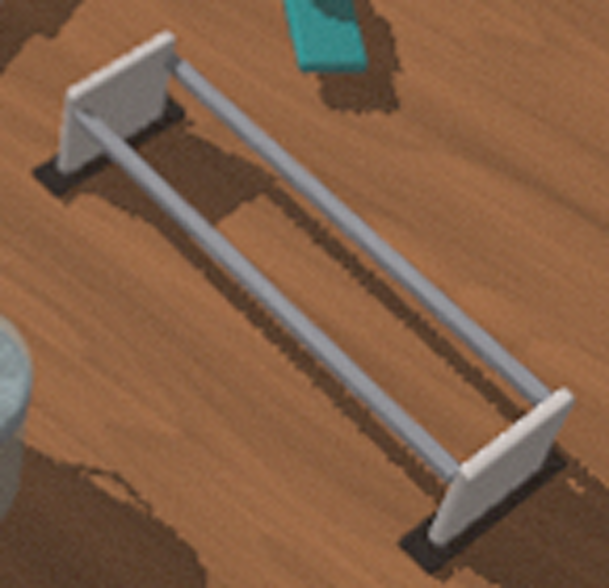

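Rack: in the top crop the plate tops run (107,70)-(73,213) and (690,172)-(665,333), with the grey rails between them. The scene crop shows the same plates at (467,472)-(568,397) and (70,97)-(172,38). The back lengths read 4 mm under the text throughout, so A is short, B is long, C is longest, and the shortest is absent.

Run:
```python
from h import *
t=snap('top');s=snap('scene')
T=lambda p:np.array(p)/4.8+[115,155]-.4
S=lambda p:np.array(p)/4.2+[360,195]-.4
c=tri(t,T([(107,70),(73,213),(690,172),(665,333)]),s,S([(467,472),(568,397),(70,97),(172,38)]))
print('plates',c.round(1).tolist(), c[:,:2].mean(0))
def rails(d,mid,vert=False):
    hsv=cv2.cvtColor(d['im'],cv2.COLOR_BGR2HSV).astype(int)
    return ((hsv[...,1]<70)&(hsv[...,2]>90)).astype(np.uint8)
m=rails(t,0)
L=[[],[]]
for u in range(160,235):
    v=np.flatnonzero(m[165:230,u])+165
    mid=185+(u-150)*.19+5+ 8
    for k,sel in enumerate((v<mid,v>mid)):
        if sel.sum()in range(2,7): L[k].append((u,v[sel].mean()))
R=[]
for l in L:
    l=np.array(l);X=onz(t,l,70)[:,:2];print(len(l),l[0],l[-1]);p=np.polyfit(X[:,1],X[:,0],1);print(p,np.std(np.polyval(p,X[:,1])-X[:,0]));R.append(p)
mb=(R[0]+R[1])/2;sep=abs(R[0][1]-R[1][1]+(R[0][0]-R[1][0])*300)*np.cos(np.arctan(mb[0]))
print('mid line x=',mb,'sep',sep,'rackyaw',-np.degrees(np.arctan(mb[0])))
yc=c[:,1].mean();print('centre',np.polyval(mb,yc),yc)
# stand + meter: green top
for d in(t,s):
    h=cv2.cvtColor(d['im'],cv2.COLOR_BGR2HSV);g=cv2.inRange(h,(60,60,50),(85,255,255))
    n,_,st,ce=cv2.connectedComponentsWithStats(g);print([(ce[i].round(1).tolist(),st[i,4]) for i in range(1,n) if st[i,4]>8])
# stand base outline top view z=10 
q=np.array([(526,424),(650,407),(670,545),(546,562)])/4+[295,125]-.375
X=onz(t,q,10);print('stand',X.mean(0).round(1),[np.linalg.norm(X[i]-X[i-1]).round(1) for i in range(4)],np.degrees(np.arctan2(*(X[0]-X[3])[1::-1])))
```

```text
plates [[593.9, 409.7, 77.7, 0.1], [519.3, 424.9, 76.9, 1.2], [539.1, 105.4, 78.6, 1.2], [456.9, 118.8, 73.5, 1.0]] [527.26003969 264.70279932]
75 [160.  174.5] [234.  188.5]
[1.91200163e-01 5.13636811e+02] 0.3892742380560545
75 [160. 204.] [234. 218.]
[1.90519619e-01 4.40740071e+02] 0.3929083888825101
mid line x= [1.90859891e-01 4.77188441e+02] sep 71.80476802790507 rackyaw -10.805511093641728
centre 527.7095886121806 264.7027993154959
[([450.2, 200.4], np.int32(36)), ([457.4, 244.4], np.int32(60))]
[([333.8, 4.7], np.int32(11)), ([285.2, 101.8], np.int32(15)), ([261.0, 125.0], np.int32(9))]
stand [ 402.5 -362.4   10. ] [np.float64(88.5), np.float64(81.5), np.float64(88.8), np.float64(80.8)] 6.474725780724888
```

```bash
cat >> h.py <<'E'
def plan(x,y,z,yaw=None):
    """target TCP pos, tool x yaw (deg): twist first, then shift in turned tool axes"""
    s=bot.sense();R=np.array(s['orientation']);cur=np.degrees(np.arctan2(R[1,0],R[0,0]))
    tw=0 if yaw is None else -((yaw-cur+180)%360-180)
    a=np.radians(tw);R2=R@np.array([[np.cos(a),-np.sin(a),0],[np.sin(a),np.cos(a),0],[0,0,1]])
    d=R2.T@(np.array([x,y,z])-s['position'])
    print('t',round(float(s['clock']),1),'pos',np.round(s['position'],1),'yaw',cur.round(1),'| twist',round(tw,1),'then shift',d.round(1),'j6',round(float(s['qpos'][5]),2))
E
python3 - <<'E'
from h import *
plan(637.1,-80.4,230,158.8)
E
```

```text
t 0.3 pos [259.3 568.7 292.1] yaw 155.5 | twist -3.3 then shift [-587.  -468.5   62.2] j6 -0.11
```

Emit:
{"api": "jog_arm", "payload": {
  "steps": "0 0 0 -3.3 0.6; -31 -24.6 0 0 0.6; -31 -24.6 0 0 0.6; -31 -24.6 0 0 0.6; -31 -24.6 0 0 0.6; -31 -24.6 0 0 0.6; -31 -24.6 0 0 0.6; -31 -24.6 0 0 0.6; -31 -24.6 0 0 0.6; -31 -24.6 0 0 0.6; -31 -24.6 5 0 0.6; -31 -24.6 5 0 0.6; -31 -24.6 8 0 0.6; -31 -24.6 8 0 0.6; -31 -24.6 8 0 0.6; -31 -24.6 8 0 0.6; -31 -24.6 8 0 0.6; -31 -24.6 8 0 0.6; -31 -24.6 4 0 0.6; 0 0 0 0 0.6"
}}

```text
clock: 2.85
position: [620.0, -48.1, 229.5]
orientation: [[-0.931, 0.364, -0.0], [0.364, 0.931, -0.0], [0.0, -0.0, -1.0]]
ft_force: [-0.1, 0.7, 0.7]
grip_width: 57.1
grip_force: 0.0
```

Run:
```python
from h import *
plan(637.1,-80.4,112,158.8)
d=snap('wrist');cv2.imwrite('pics/w1.png',d['im'])
t=snap('top')
h=cv2.cvtColor(d['im'],cv2.COLOR_BGR2HSV)
print(proj(d,[[603,-65,32],[637,-80.4,54]]))
```

```text
t 2.9 pos [620.  -48.1 229.5] yaw 158.6 | twist -0.2 then shift [-27.6 -23.9 117.5] j6 -1.38
[[301.76372489 190.21069909]
 [298.68090474 238.32331942]]
```

View pics/w1.png

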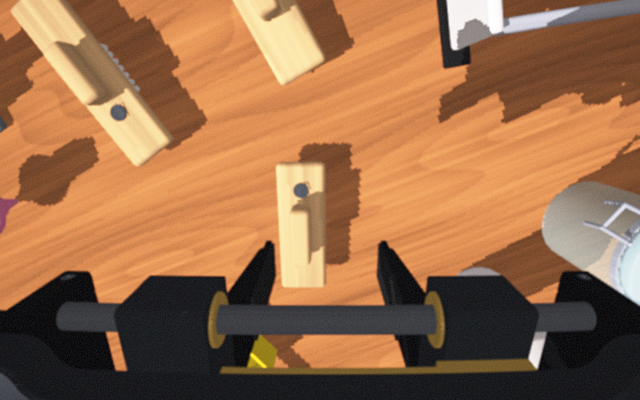

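Wrist view: the stud of brush A is at (301,190), against a prediction of (302,190). The brush stands vertical in the picture, so position and yaw are good.

Emit:
{"api": "jog_arm", "payload": {
  "steps": "-14 -12 0 0 0.6; -13.6 -12 0 0 0.6; 0 0 0 0 0.6; 0 0 25 0 0.6; 0 0 25 0 0.6; 0 0 25 0 0.6; 0 0 22 0 0.6; 0 0 14 0 0.6; 0 0 6.5 0 0.6; 0 0 0 0 0.6; 0 0 0 0 0; 0 0 0 0 0; 0 0 0 0 0; 0 0 0 0 0; 0 0 -15 0 0; 0 0 -30 0 0; 0 0 -40 0 0; 0 0 -40 0 0; 0 0 -25 0 0; 0 0 0 0 0"
}}

```text
clock: 5.45
position: [636.6, -78.4, 265.2]
orientation: [[-0.932, 0.362, 0.004], [0.362, 0.932, -0.001], [-0.004, 0.001, -1.0]]
ft_force: [-0.7, 0.2, -2.1]
grip_width: 18.1
grip_force: 30.0
```

Run:
```python
from h import *
a=np.radians(-10.8);ex=np.array([np.cos(a),np.sin(a)]);ey=np.array([-ex[1],ex[0]])
for y in(100,0,-100):print(y,np.array([527.7,264.7])+y*ey)
p=np.array([527.7,264.7])+100*ey
plan(p[0],p[1],260,169.2)
```

```text
100 [546.43813146 362.92872507]
0 [527.7 264.7]
-100 [508.96186854 166.47127493]
t 5.5 pos [636.6 -78.4 265.2] yaw 158.8 | twist -10.4 then shift [171.3 416.6   4.5] j6 -1.43
```

Emit:
{"api": "jog_arm", "payload": {
  "steps": "0 0 0 -5.2 0; 0 0 0 -5.2 0; 10 24.5 0 0 0; 10 24.5 0 0 0; 10 24.5 0 0 0; 10 24.5 0 0 0; 10 24.5 0 0 0; 10 24.5 0 0 0; 10 24.5 0 0 0; 10 24.5 0 0 0; 10 24.5 0 0 0; 10 24.5 0 0 0; 10 24.5 0 0 0; 10 24.5 0 0 0; 10 24.5 0 0 0; 10 24.5 0 0 0; 10 24.5 0 0 0; 10 24.5 0 0 0; 10 24.5 0 0 0; 0 0 0 0 0"
}}

```text
clock: 7.95
position: [546.6, 363.8, 261.3]
orientation: [[-0.983, 0.186, -0.002], [0.186, 0.983, -0.001], [0.002, -0.001, -1.0]]
ft_force: [-0.3, -0.8, -1.1]
grip_width: 18.1
grip_force: 30.0
```

Run:
```python
from h import *
plan(546.4,362.9,168,169.2)
```

```text
t 8.0 pos [546.6 363.8 261.3] yaw 169.3 | twist 0.1 then shift [-0.1 -0.8 93.3] j6 -0.9
```

Emit:
{"api": "jog_arm", "payload": {
  "steps": "0 -0.8 25 0 0; 0 0 25 0 0; 0 0 20 0 0; 0 0 15 0 0; 0 0 8 0 0; 0 0 0 0 0; 0 0 1 0 0; 0 0 1 0 0; 0 0 1 0 0; 0 0 0 0 0"
}}

```text
clock: 9.2
position: [547.5, 361.8, 169.2]
orientation: [[-0.982, 0.187, 0.002], [0.187, 0.982, 0.001], [-0.002, 0.001, -1.0]]
ft_force: [-4.9, -3.9, 17.6]
grip_width: 17.5
grip_force: 30.0
```

Run:
```python
from h import *
d=snap('wrist');s=snap('scene')
a=d['im'];b=cv2.resize(s['im'][190:340,360:520],None,fx=2.5,fy=2.5,interpolation=2)
b=cv2.copyMakeBorder(b,0,max(0,400-b.shape[0]),0,0,0)[:400]
a=a[:, 120:520]
cv2.imwrite('pics/p1.png',np.hstack([a,b]));print(a.shape,b.shape)
plan(546.4,362.9,168,169.2)
```

```text
(400, 400, 3) (400, 400, 3)
t 9.3 pos [547.5 361.8 169.1] yaw 169.2 | twist 0.0 then shift [1.2 0.8 1.1] j6 -0.9
```

View pics/p1.png

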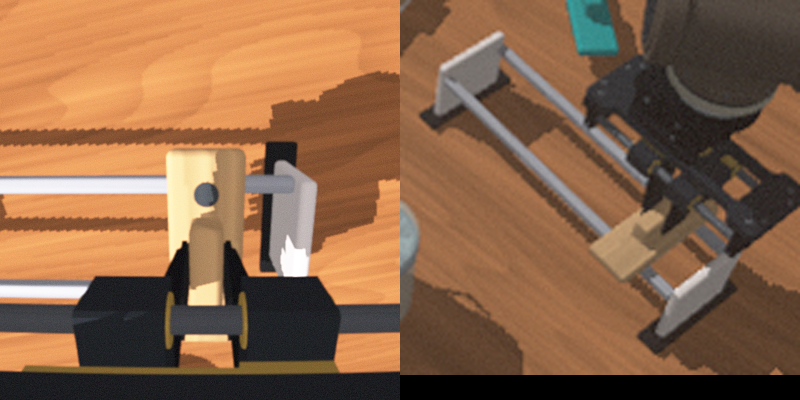

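Left: brush A, held, lies across the rails with its stud at (326,194) in full wrist pixels, right above the near rail. Right: it sits by the far end plate. The contact came about 4 mm early, so I check where the stud sits in the tool frame.

Run:
```python
from h import *
d=snap('wrist');s=bot.sense();R=np.array(s['orientation']);o=np.array(s['position'])
for off in([38,0,80],[38,0,76],[38,0,84],[43,0,80],[33,0,80]):print(off,proj(d,o+R@np.array(off,float)).round(1))
h=cv2.cvtColor(d['im'],cv2.COLOR_BGR2HSV)
c=d['im'][175:215,300:350].astype(int);m=(c[...,0]>c[...,2])&(c.sum(2)<330);v,u=np.nonzero(m);print('stud',u.mean()+300,v.mean()+175,len(u))
# rail heights by triangulation: far(+x)/near rail lines
t=snap('top');sc=snap('scene')
a=np.radians(-10.8);ex=np.array([np.cos(a),np.sin(a)]);ey=np.array([-ex[1],ex[0]]);c0=np.array([527.7,264.7])
def gray(im):
    H=cv2.cvtColor(im,cv2.COLOR_BGR2HSV);return (H[...,1]<75)&(H[...,2]>90)
for nm,dd in(('top',t),('scene',sc),('wrist',d)):
  g=gray(dd['im'])
  for k in(-36,36):
    for z in(66,70,74,78,82):
      pts=np.array([np.r_[c0+ex*k+ey*y,z] for y in np.linspace(-130,40,60)]);uv=proj(dd,pts).round().astype(int)
      ok=(uv[:,0]>=0)&(uv[:,0]<640)&(uv[:,1]>=0)&(uv[:,1]<400);print(nm,k,z,g[uv[ok,1],uv[ok,0]].mean().round(2),ok.sum(),end=' ; ')
    print()
```

```text
[38, 0, 80] [[326.6 192.5]]
[38, 0, 76] [[326.6 194.4]]
[38, 0, 84] [[326.6 190.6]]
[43, 0, 80] [[326.6 183.3]]
[33, 0, 80] [[326.6 201.5]]
stud 326.17174515235456 194.404432132964 361
top -36 66 1.0 60 ; top -36 70 1.0 60 ; top -36 74 1.0 60 ; top -36 78 1.0 60 ; top -36 82 1.0 60 ; 
top 36 66 1.0 60 ; top 36 70 1.0 60 ; top 36 74 1.0 60 ; top 36 78 1.0 60 ; top 36 82 1.0 60 ; 
scene -36 66 0.92 60 ; scene -36 70 0.85 60 ; scene -36 74 0.77 60 ; scene -36 78 0.0 60 ; scene -36 82 0.0 60 ; 
scene 36 66 1.0 60 ; scene 36 70 1.0 60 ; scene 36 74 0.97 60 ; scene 36 78 0.23 60 ; scene 36 82 0.12 60 ; 
wrist -36 66 1.0 52 ; wrist -36 70 1.0 51 ; wrist -36 74 1.0 49 ; wrist -36 78 1.0 48 ; wrist -36 82 1.0 47 ; 
wrist 36 66 0.65 60 ; wrist 36 70 0.63 59 ; wrist 36 74 0.6 57 ; wrist 36 78 0.0 56 ; wrist 36 82 0.0 55 ;
```

Emit:
{"api": "jog_arm", "payload": {
  "steps": "0 0 -1.5 0 0; 0 0 0 0 0.1; 0 0 0 0 0.3; 0 0 0 0 0.5; 0 0 0 0 0.5; 0 0 0 0 0.5; 0 0 -10 0 0.5; 0 0 -25 0 0.5; 0 0 -25 0 0.5; 0 0 -30 0 0.5; 0 0 0 0 0.5"
}}

```text
clock: 10.82
position: [547.8, 362.2, 261.2]
orientation: [[-0.982, 0.187, 0.004], [0.187, 0.982, 0.002], [-0.004, 0.003, -1.0]]
ft_force: [0.4, 0.0, -0.2]
grip_width: 47.3
grip_force: 0.0
```

```bash
cat >> h.py <<'E'
def studs(d,z,lo=25,hi=800):
    """dark-blue round blobs with wood around -> px & point at height z"""
    H=cv2.cvtColor(d['im'],cv2.COLOR_BGR2HSV).astype(int)
    wood=((H[...,0]>11)&(H[...,0]<25)&(H[...,1]<125)&(H[...,2]>130)).astype(np.uint8)
    c=d['im'].astype(int);m=((c[...,0]>=c[...,2])&(c.sum(2)<330)).astype(np.uint8)
    n,l,st,ce=cv2.connectedComponentsWithStats(m);out=[]
    for i in range(1,n):
        if lo<=st[i,4]<=hi and max(st[i,2:4])<2*min(st[i,2:4]):
            ring=cv2.dilate((l==i).astype(np.uint8),np.ones((7,7)))-(l==i)
            if wood[ring>0].mean()>.5: out.append(np.r_[ce[i],st[i,4],onz(d,[ce[i]],z)[0]])
    return np.round(out,1)
E
python3 - <<'E'
from h import *
w=snap('wrist');t=snap('top');s=snap('scene')
print(studs(w,84));
for z in(32,84):print(studs(t,z,6,40));print(studs(s,z,6,60))
cv2.imwrite('pics/p2.png',np.hstack([w['im'][:,120:520],cv2.resize(s['im'][190:350,360:520],None,fx=2.5,fy=2.5,interpolation=2)]))
plan(439.8,-36.4,230,187.6)
E
```

```text
[[324.8 164.6 158.  512.7 368.2  84. ]]
[[ 151.   201.5   16.   518.1  387.5   32. ]
 [ 375.7  214.8   12.   481.4 -185.2   32. ]
 [ 318.5  246.5   12.   402.5  -40.3   32. ]]
[]
[[ 151.   201.5   16.   512.2  368.2   84. ]
 [ 375.7  214.8   12.   477.2 -178.7   84. ]
 [ 318.5  246.5   12.   401.8  -40.3   84. ]]
[]
t 11.0 pos [547.  361.7 257.7] yaw 169.2 | twist -18.4 then shift [ 158.9 -380.4   27.9] j6 -0.9
```

View pics/p2.png

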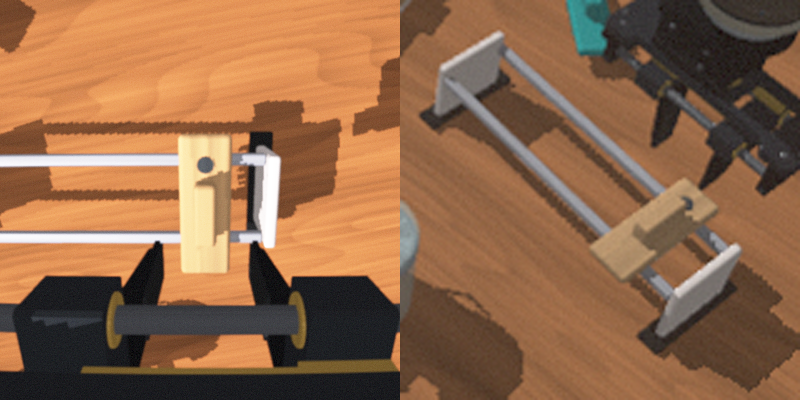

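Brush A lies flat and square across both rails. Its stud is at (325,165), and the wrist and top views agree on (512.5,368) at z=84, so the brush is about 4 mm off mid-rail.

Emit:
{"api": "jog_arm", "payload": {
  "steps": "0 0 0 -9.2 0.6; 0 0 0 -9.2 0.6; 10 -24 1 0 0.6; 10 -24 1 0 0.6; 10 -24 1 0 0.6; 10 -24 1 0 0.6; 10 -24 1 0 0.6; 10 -24 1 0 0.6; 10 -24 1 0 0.6; 10 -24 1 0 0.6; 10 -24 1 0 0.6; 10 -24 1 0 0.6; 10 -24 1 0 0.6; 10 -24 2 0 0.6; 10 -24 2 0 0.6; 10 -24 2 0 0.6; 10 -24 5 0 0.6; 9 -20 5 0 0.6; 0 0 0 0 0.6; 0 0 0 0 0.6"
}}

```text
clock: 13.48
position: [440.0, -35.4, 231.0]
orientation: [[-0.991, -0.132, -0.001], [-0.132, 0.991, 0.0], [0.0, 0.0, -1.0]]
ft_force: [0.6, 0.4, 0.3]
grip_width: 57.0
grip_force: 0.0
```

Run:
```python
from h import *
w=snap('wrist');print(studs(w,32,100,900));t=snap('top');print(studs(t,32,6,40))
s=bot.sense();R=np.array(s['orientation']);o=np.array(s['position']);print(o)
plan(439.8,-36.4,112,187.6)
# wood outline of the held-under brush at z=30, from wrist
H=cv2.cvtColor(w['im'],cv2.COLOR_BGR2HSV).astype(int);print(H[200,300:340:8].tolist())
cv2.imwrite('pics/w2.png',w['im'])
```

```text
[[ 326.   158.5  129.   402.2  -40.7   32. ]
 [ 161.8  222.2  118.   481.2 -185.5   32. ]]
[[ 151.   201.5   16.   518.1  387.5   32. ]
 [ 375.7  214.8   12.   481.4 -185.2   32. ]]
[440.05111602 -35.18829495 231.18521162]
t 13.6 pos [440.1 -35.2 231.2] yaw -172.4 | twist 0.0 then shift [  0.4  -1.2 119.2] j6 -1.93
[[14, 157, 234], [21, 84, 251], [22, 76, 252], [22, 80, 251], [19, 97, 243]]
```

View pics/w2.png

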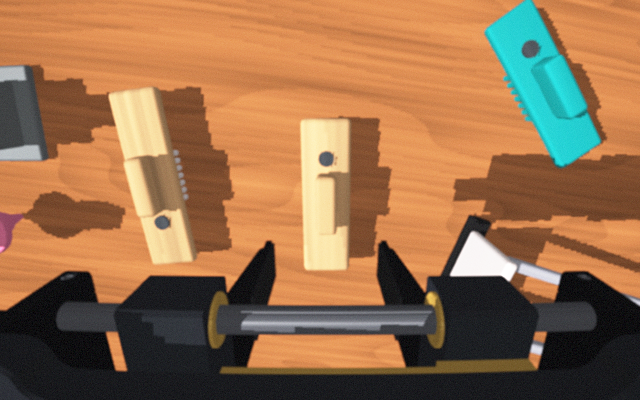

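Wrist view: brush B's stud is at (326,158), giving a middle of (439.9,-35.7), which agrees with the top view. The turquoise look-alike is at (545,85), clear of it.

Emit:
{"api": "jog_arm", "payload": {
  "steps": "0 -0.5 25 0 0.6; 0 0 25 0 0.6; 0 0 25 0 0.6; 0 0 22 0 0.6; 0 0 14 0 0.6; 0 0 8 0 0.6; 0 0 0 0 0.6; 0 0 0 0 0.6; 0 0 0 0 0; 0 0 0 0 0; 0 0 0 0 0; 0 0 0 0 0; 0 0 0 0 0"
}}

```text
clock: 15.2
position: [439.9, -36.3, 112.2]
orientation: [[-0.991, -0.132, -0.0], [-0.132, 0.991, 0.0], [0.0, 0.0, -1.0]]
ft_force: [1.0, -0.2, -2.3]
grip_width: 18.0
grip_force: 29.9
```

Emit:
{"api": "jog_arm", "payload": {
  "steps": "0 0 -15 0 0; 0 0 -30 0 0; 0 0 -40 0 0; 0 0 -40 0 0; 0 0 -25 0 0; 0 0 0 0 0; 0 0 0 6.2 0; 0 0 0 6.2 0; 0 0 0 6 0; 0 0 0 0 0"
}}

```text
clock: 16.45
position: [439.6, -36.3, 261.1]
orientation: [[-0.982, 0.187, -0.002], [0.187, 0.982, 0.001], [0.002, 0.0, -1.0]]
ft_force: [-0.6, -0.0, -1.6]
grip_width: 18.2
grip_force: 29.9
```

Run:
```python
from h import *
plan(525.7,265,260,169.2)
```

```text
t 16.4 pos [439.6 -36.3 261.1] yaw 169.2 | twist 0.0 then shift [-28.1 312.1   1.1] j6 -1.62
```

Emit:
{"api": "jog_arm", "payload": {
  "steps": "-2.2 24 0 0 0; -2.2 24 0 0 0; -2.2 24 0 0 0; -2.2 24 0 0 0; -2.2 24 0 0 0; -2.2 24 0 0 0; -2.2 24 0 0 0; -2.2 24 0 0 0; -2.2 24 0 0 0; -2.2 24 0 0 0; -2.2 24 0 0 0; -2.2 24 0 0 0; -1.7 24 0 0 0; 0 0 0 0 0; 0 0 0 0 0; 0 0 30 0 0; 0 0 30 0 0; 0 0 20 0 0; 0 0 8 0 0; 0 0 0 0 0"
}}

```text
clock: 18.95
position: [526.1, 264.4, 174.2]
orientation: [[-0.982, 0.188, -0.0], [0.188, 0.982, -0.0], [0.0, -0.0, -1.0]]
ft_force: [-0.5, 0.1, -0.8]
grip_width: 17.9
grip_force: 29.9
```

Run:
```python
from h import *
plan(525.7,265,166,169.2)
w=snap('wrist');print(studs(w,92,100,900))
```

```text
t 18.9 pos [526.1 264.4 174.2] yaw 169.2 | twist -0.0 then shift [0.5 0.5 8.2] j6 -1.03
[[326.5 192.6 381.  489.4 271.4  92. ]
 [498.6 197.1 365.  509.6 363.8  92. ]]
```

Emit:
{"api": "jog_arm", "payload": {
  "steps": "0 0 3 0 0; 0 0 3 0 0; 0 0 0 0 0; 0 0 0 0 0"
}}

```text
clock: 19.5
position: [526.1, 264.9, 168.3]
orientation: [[-0.982, 0.187, 0.0], [0.187, 0.982, 0.0], [-0.0, 0.0, -1.0]]
ft_force: [0.3, 0.1, -0.9]
grip_width: 17.7
grip_force: 29.9
```

Emit:
{"api": "jog_arm", "payload": {
  "steps": "0 0 1.5 0 0; 0 0 1.5 0 0; 0 0 0 0 0; 0 0 0 0 0"
}}

```text
clock: 20.0
position: [526.1, 264.9, 165.2]
orientation: [[-0.982, 0.188, 0.0], [0.188, 0.982, 0.0], [-0.0, 0.0, -1.0]]
ft_force: [-0.2, -0.7, -1.6]
grip_width: 17.6
grip_force: 29.9
```

Emit:
{"api": "jog_arm", "payload": {
  "steps": "0 0 0.7 0 0; 0 0 0 0 0.1; 0 0 0 0 0.3; 0 0 0 0 0.5; 0 0 0 0 0.5; 0 0 0 0 0.5; 0 0 -10 0 0.5; 0 0 -25 0 0.5; 0 0 -25 0 0.5; 0 0 -30 0 0.5; 0 0 0 0 0.5"
}}

```text
clock: 21.38
position: [526.6, 265.1, 257.2]
orientation: [[-0.982, 0.188, 0.004], [0.188, 0.982, 0.002], [-0.004, 0.002, -1.0]]
ft_force: [-0.3, 0.3, -0.3]
grip_width: 47.6
grip_force: 0.0
```

Run:
```python
from h import *
w=snap('wrist');print(studs(w,84,80,900));t=snap('top');print(studs(t,84,6,40));print(studs(t,32,6,40))
plan(445.2,-195.4,230,193.4)
```

```text
[[325.3 162.2 163.  488.9 271.9  84. ]
 [447.2 168.6 160.  512.4 367.9  84. ]]
[[ 189.8  210.8   13.   489.1  271.7   84. ]
 [ 375.7  214.8   12.   477.2 -178.7   84. ]]
[[ 189.8  210.8   13.   493.9  286.4   32. ]
 [ 375.7  214.8   12.   481.4 -185.2   32. ]]
t 21.5 pos [525.9 264.8 254.6] yaw 169.2 | twist -24.2 then shift [ 185.2 -429.    24.5] j6 -1.03
```

Emit:
{"api": "jog_arm", "payload": {
  "steps": "0 0 0 -8.1 0.6; 0 0 0 -8.1 0.6; 0 0 0 -8 0.6; 11.5 -26.7 1 0 0.6; 11.5 -26.7 1 0 0.6; 11.5 -26.7 1 0 0.6; 11.5 -26.7 1 0 0.6; 11.5 -26.7 1 0 0.6; 11.5 -26.7 1 0 0.6; 11.5 -26.7 1 0 0.6; 11.5 -26.7 1 0 0.6; 11.5 -26.7 1 0 0.6; 11.5 -26.7 1 0 0.6; 11.5 -26.7 1 0 0.6; 11.5 -26.7 2 0 0.6; 11.5 -26.7 2 0 0.6; 11.5 -26.7 2 0 0.6; 11.5 -26.7 5 0 0.6; 11.5 -26.7 5 0 0.6; 0 0 0 0 0.6"
}}

```text
clock: 23.98
position: [445.4, -194.4, 226.4]
orientation: [[-0.973, -0.229, -0.002], [-0.229, 0.973, 0.001], [0.001, 0.001, -1.0]]
ft_force: [-0.0, 0.4, 0.4]
grip_width: 57.2
grip_force: 0.0
```

Run:
```python
from h import *
w=snap('wrist');print(studs(w,32,80,900))
H=cv2.cvtColor(w['im'],cv2.COLOR_BGR2HSV);m=cv2.inRange(H,(15,40,180),(26,150,255));m[260:]=0
n,l,st,ce=cv2.connectedComponentsWithStats(m)
for i in range(1,n):
    if st[i,4]>1500: print(st[i],cv2.minAreaRect(np.argwhere(l==i)[:,::-1].astype(np.float32)))
plan(444.3,-194.1,112,193.4)
t=snap('top');print(studs(t,32,6,40))
```

```text
[[ 325.8  241.3   84.   482.3 -186.    32. ]]
[ 278  105   72  155 6657] ((313.7763671875, 181.87713623046875), (70.1338882446289, 154.5621337890625), 0.8069294691085815)
t 24.0 pos [ 445.6 -193.5  226.7] yaw -166.7 | twist -0.1 then shift [  1.2  -0.5 114.7] j6 -2.35
[[151.  201.5  16.  518.1 387.5  32. ]
 [189.8 210.8  13.  493.9 286.4  32. ]]
```

Emit:
{"api": "jog_arm", "payload": {
  "steps": "0 -1.2 25 0 0.6; 0 0 25 0 0.6; 0 0 25 0 0.6; 0 0 20 0 0.6; 0 0 13 0 0.6; 0 0 7 0 0.6; 0 0 0 0 0.6; 0 0 0 0 0.6; 0 0 0 0 0; 0 0 0 0 0; 0 0 0 0 0; 0 0 0 0 0; 0 0 0 0 0"
}}

```text
clock: 25.7
position: [446.3, -194.5, 112.5]
orientation: [[-0.973, -0.232, -0.0], [-0.232, 0.973, 0.0], [-0.0, 0.0, -1.0]]
ft_force: [0.6, 0.5, 0.5]
grip_width: 18.0
grip_force: 30.0
```

Emit:
{"api": "jog_arm", "payload": {
  "steps": "0 0 -15 0 0; 0 0 -30 0 0; 0 0 -40 0 0; 0 0 -40 0 0; 0 0 -25 0 0; 0 0 0 0 0; 0 0 0 8.1 0; 0 0 0 8.1 0; 0 0 0 8 0; 0 0 0 0 0"
}}

```text
clock: 26.95
position: [446.0, -194.3, 261.7]
orientation: [[-0.982, 0.187, -0.001], [0.187, 0.982, 0.001], [0.001, 0.001, -1.0]]
ft_force: [0.5, -0.1, -2.0]
grip_width: 17.6
grip_force: 30.0
```

Run:
```python
from h import *
plan(508,166.5,260,169.2)
```

```text
t 26.9 pos [ 446.  -194.3  261.7] yaw 169.2 | twist 0.0 then shift [  6.7 366.    2. ] j6 -1.93
```

Emit:
{"api": "jog_arm", "payload": {
  "steps": "0.5 26 0 0 0; 0.5 26 0 0 0; 0.5 26 0 0 0; 0.5 26 0 0 0; 0.5 26 0 0 0; 0.5 26 0 0 0; 0.5 26 0 0 0; 0.5 26 0 0 0; 0.5 26 0 0 0; 0.5 26 0 0 0; 0.5 26 0 0 0; 0.5 26 0 0 0; 0.5 26 0 0 0; 0.2 28 0 0 0; 0 0 0 0 0; 0 0 30 0 0; 0 0 30 0 0; 0 0 20 0 0; 0 0 8 0 0; 0 0 0 0 0"
}}

```text
clock: 29.45
position: [508.3, 165.9, 174.4]
orientation: [[-0.982, 0.187, -0.001], [0.187, 0.982, -0.0], [0.001, -0.0, -1.0]]
ft_force: [-0.4, -0.4, -1.5]
grip_width: 17.9
grip_force: 30.0
```

Run:
```python
from h import *
plan(508,166.5,165,169.2)
w=snap('wrist');print(studs(w,92,100,900))
s=bot.sense();R=np.array(s['orientation']);print(proj(w,np.array(s['position'])+R@np.array([-38,0,80.])))
```

```text
t 29.4 pos [508.3 165.9 174.4] yaw 169.2 | twist 0.0 then shift [0.4 0.5 9.4] j6 -1.19
[[501.7 186.4 375.  486.  267.3  92. ]]
[[326.95833937 315.74204066]]
```

Emit:
{"api": "jog_arm", "payload": {
  "steps": "0 0 3 0 0; 0 0 3 0 0; 0 0 2 0 0; 0 0 0 0 0; 0 0 0 0 0"
}}

```text
clock: 30.12
position: [508.4, 166.3, 166.6]
orientation: [[-0.982, 0.188, 0.0], [0.188, 0.982, 0.0], [-0.0, 0.0, -1.0]]
ft_force: [0.6, -0.6, -1.6]
grip_width: 17.9
grip_force: 30.0
```

Now release it, then back off to look at the whole rack and towards the meter.

Emit:
{"api": "jog_arm", "payload": {
  "steps": "0 0 1.3 0 0; 0 0 0 0 0; 0 0 0 0 0.1; 0 0 0 0 0.3; 0 0 0 0 0.5; 0 0 0 0 0.5; 0 0 0 0 0.5; 0 0 -10 0 0.5; 0 0 -25 0 0.5; 0 0 -25 0 0.5; 0 0 -30 0 0.5; 0 0 0 0 0.5"
}}

```text
clock: 31.62
position: [508.9, 166.4, 257.7]
orientation: [[-0.982, 0.187, 0.004], [0.187, 0.982, 0.001], [-0.004, 0.002, -1.0]]
ft_force: [0.2, -0.6, 0.5]
grip_width: 47.4
grip_force: 0.0
```

Run:
```python
from h import *
w=snap('wrist');print(studs(w,84,80,900));t=snap('top');print(studs(t,84,6,40))
plan(402.8,-362.6,250,96.5)
```

```text
[[449.3 160.8 167.  488.7 271.4  84. ]
 [565.2 168.4 160.  512.8 367.5  84. ]
 [325.4 248.4  93.  545.1 159.   84. ]]
[]
t 31.7 pos [508.1 166.3 255.3] yaw 169.2 | twist 72.7 then shift [-513.5 -164.5    5.2] j6 -1.19
```

Emit:
{"api": "jog_arm", "payload": {
  "steps": "0 0 0 10.4 0.6; 0 0 0 10.4 0.6; 0 0 0 10.4 0.6; 0 0 0 10.4 0.6; 0 0 0 10.4 0.6; 0 0 0 10.4 0.6; 0 0 0 10.3 0.6; -30 -9.7 0 0 0.6; -30 -9.7 0 0 0.6; -30 -9.7 0 0 0.6; -30 -9.7 0 0 0.6; -30 -9.7 0 0 0.6; -30 -9.7 0 0 0.6; -30 -9.7 0 0 0.6; -30 -9.7 0 0 0.6; -30 -9.7 0 0 0.6; -30 -9.7 0 0 0.6; -30 -9.7 0 0 0.6; -30 -9.7 0 0 0.6"
}}

```text
clock: 34.1
position: [432.8, -205.4, 254.3]
orientation: [[-0.113, 0.994, -0.001], [0.994, 0.113, 0.001], [0.001, -0.001, -1.0]]
ft_force: [-0.0, -0.6, 0.3]
grip_width: 57.0
grip_force: 0.0
```

Emit:
{"api": "jog_arm", "payload": {
  "steps": "-30 -9.7 0 0 0.6; -30 -9.7 0 0 0.6; -30 -9.7 0 0 0.6; -30 -9.7 0 0 0.6; -30 -9.7 0 0 0.6; 0 0 0 0 0.6; 0 0 0 0 0.6"
}}

```text
clock: 34.98
position: [401.9, -358.4, 254.4]
orientation: [[-0.113, 0.994, -0.001], [0.994, 0.113, 0.001], [0.002, -0.001, -1.0]]
ft_force: [-0.2, 0.5, -0.3]
grip_width: 57.1
grip_force: 0.0
```

Run:
```python
from h import *
plan(402.8,-362.6,250,96.5)
w=snap('wrist');cv2.imwrite('pics/w3.png',w['im'])
H=cv2.cvtColor(w['im'],cv2.COLOR_BGR2HSV);m=cv2.inRange(H,(50,60,50),(90,255,255))
n,l,st,ce=cv2.connectedComponentsWithStats(m)
for i in range(1,n):
    if st[i,4]>60: 
        r=cv2.minAreaRect(np.argwhere(l==i)[:,::-1].astype(np.float32));b=onz(w,cv2.boxPoints(r),124);e=b[1]-b[0]
        print(ce[i].round(1),st[i,4],onz(w,[ce[i]],124).round(1),[np.linalg.norm(b[k]-b[k-1]).round(1) for k in range(2)],np.degrees(np.arctan2(e[1],e[0]))%90)
```

```text
t 35.0 pos [ 401.9 -358.4  254.4] yaw 96.5 | twist -0.0 then shift [-4.3  0.4  4.4] j6 -0.96
[459.9 229.1] 396 [[ 497.7 -349.7  124. ]] [np.float64(15.4), np.float64(15.5)] 76.2981514537073
[327.4 232. ] 612 [[ 403.3 -362.5  124. ]] [np.float64(18.6), np.float64(18.3)] 82.06100511214245
```

View pics/w3.png

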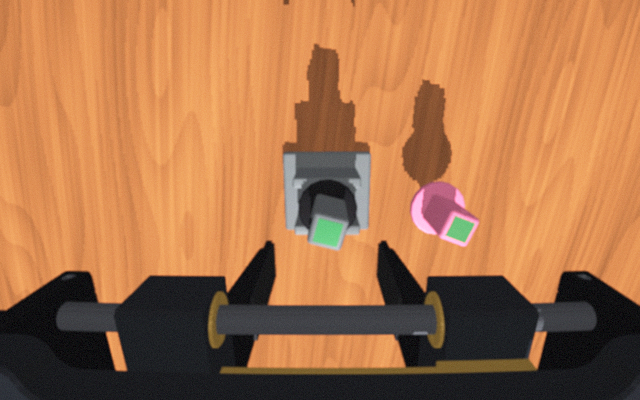

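Wrist view: the true meter's green top is at (327,232), i.e. (403.3,-362.5), and it is turned about 14.5° from the tool. Pink is at (460,229), about 95 mm away and clear of the fingers.

Emit:
{"api": "jog_arm", "payload": {
  "steps": "0 0 0 7.3 0.6; 0 0 0 7.2 0.6; -3.9 2 0 0 0.6; 0 0 0 0 0.6; 0 0 25 0 0.6; 0 0 25 0 0.6; 0 0 25 0 0.6; 0 0 15 0 0.6; 0 0 7 0 0.6; 0 0 0 0 0.6; 0 0 0 0 0.6; 0 0 0 0 0; 0 0 0 0 0; 0 0 0 0 0; 0 0 0 0 0; 0 0 0 0 0"
}}

```text
clock: 37.02
position: [403.6, -363.2, 158.3]
orientation: [[0.139, 0.99, 0.0], [0.99, -0.139, 0.0], [0.0, 0.0, -1.0]]
ft_force: [-0.1, 0.6, 1.1]
grip_width: 26.0
grip_force: 30.0
```

Emit:
{"api": "jog_arm", "payload": {
  "steps": "0 0 -10 0 0; 0 0 -20 0 0; 0 0 -30 0 0; 0 0 -30 0 0; 0 0 -30 0 0; 0 0 0 0 0; 0 0 0 0 0"
}}

```text
clock: 37.9
position: [403.3, -362.9, 277.5]
orientation: [[0.139, 0.99, -0.001], [0.99, -0.139, 0.001], [0.001, -0.001, -1.0]]
ft_force: [-0.1, -0.0, -1.3]
grip_width: 26.2
grip_force: 30.0
```

Run:
```python
from h import *
w=snap('wrist');cv2.imwrite('pics/w4.png',w['im'])
t=snap('top');print(studs(t,84,6,40))
plan(545.1,159,250,None)
```

```text
[[236.  188.2  12.  543.9 159.8  84. ]
 [151.  201.5  16.  512.2 368.2  84. ]
 [189.8 210.8  13.  489.1 271.7  84. ]]
t 38.0 pos [ 403.3 -363.   277.1] yaw 82.0 | twist 0 then shift [536.6  67.7  27.7] j6 -0.71
```

View pics/w4.png

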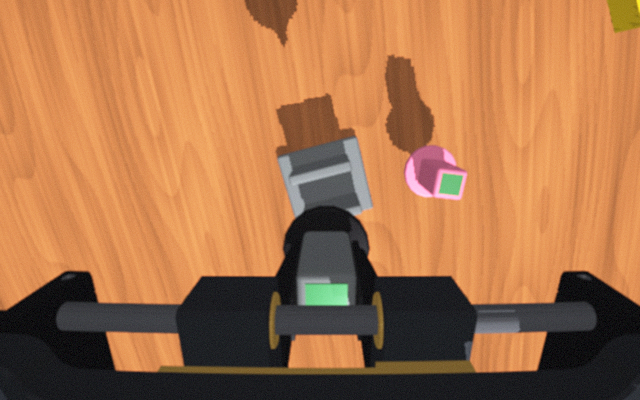

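Wrist view: the meter is held upright, its green top centred at (327,295), and its rest is empty behind it. Top studs are unchanged, so the brushes have not moved.

Emit:
{"api": "jog_arm", "payload": {
  "steps": "28.2 3.6 0 0 0; 28.2 3.6 0 0 0; 28.2 3.6 0 0 0; 28.2 3.6 0 0 0; 28.2 3.6 0 0 0; 28.2 3.6 0 0 0; 28.2 3.6 0 0 0; 28.2 3.6 0 0 0; 28.2 3.6 0 0 0; 28.2 3.6 0 0 0; 28.2 3.6 0 0 0; 28.2 3.6 0 0 0; 28.2 3.6 0 0 0; 28.2 3.6 0 0 0; 28.2 3.6 0 0 0; 28.2 3.6 0 0 0; 28.2 3.6 0 0 0; 28.2 3.6 0 0 0; 28.2 3.6 0 0 0; 0 0 0 0 0"
}}

```text
clock: 40.5
position: [545.9, 159.1, 277.0]
orientation: [[0.137, 0.991, -0.002], [0.991, -0.137, -0.0], [-0.0, -0.002, -1.0]]
ft_force: [-0.7, 0.2, -1.4]
grip_width: 25.7
grip_force: 30.0
```

Run:
```python
from h import *
plan(545.4,159.1,226)
```

```text
t 40.5 pos [545.9 159.1 277. ] yaw 82.1 | twist 0 then shift [-0.1 -0.5 51. ] j6 0.31
```

Emit:
{"api": "jog_arm", "payload": {
  "steps": "0 -0.5 15 0 0; 0 0 20 0 0; 0 0 11 0 0; 0 0 5 0 0; 0 0 0 0 0; 0 0 2 0 0; 0 0 2 0 0; 0 0 1 0 0; 0 0 0 0 0; 0 0 0 0 0"
}}

```text
clock: 41.75
position: [545.5, 157.9, 222.3]
orientation: [[0.139, 0.99, 0.0], [0.99, -0.139, 0.0], [0.0, 0.0, -1.0]]
ft_force: [0.4, 0.6, -1.9]
grip_width: 25.7
grip_force: 30.0
```

Emit:
{"api": "jog_arm", "payload": {
  "steps": "0.8 0 1.5 0 0; 0 0 1 0 0; 0 0 0.8 0 0; 0 0 0.7 0 0; 0 0 0 0 0; 0 0 0 0 0"
}}

```text
clock: 42.5
position: [545.6, 158.7, 218.3]
orientation: [[0.139, 0.99, 0.0], [0.99, -0.139, 0.0], [0.0, 0.0, -1.0]]
ft_force: [0.1, 0.0, -1.3]
grip_width: 25.9
grip_force: 30.0
```

Emit:
{"api": "jog_arm", "payload": {
  "steps": "0 0 0.7 0 0; 0 0 0 0 0; 0 0 0.7 0 0; 0 0 0 0 0; 0 0 0 0 0"
}}

```text
clock: 43.12
position: [545.6, 158.7, 217.9]
orientation: [[0.139, 0.99, 0.001], [0.99, -0.139, 0.0], [0.0, 0.001, -1.0]]
ft_force: [-3.4, 0.1, 11.6]
grip_width: 26.0
grip_force: 30.0
```

Contact at the expected height, at about 13 N. Hold, then rise.

Emit:
{"api": "jog_arm", "payload": {
  "steps": "0 0 0 0 0; 0 0 0 0 0; 0 0 0 0 0; 0 0 0 0 0; 0 0 0 0 0; 0 0 0 0 0; 0 0 0 0 0; 0 0 0 0 0; 0 0 0 0 0; 0 0 0 0 0; 0 0 0 0 0"
}}

```text
clock: 44.5
position: [545.6, 158.7, 217.9]
orientation: [[0.139, 0.99, 0.001], [0.99, -0.139, 0.0], [0.0, 0.001, -1.0]]
ft_force: [-3.9, -0.2, 11.7]
grip_width: 25.8
grip_force: 30.0
```

Emit:
{"api": "jog_arm", "payload": {
  "steps": "0 0 -5 0 0; 0 0 -20 0 0; 0 0 -25 0 0; 0 0 -10 0 0; 0 0 0 0 0; 0 0 0 0 0"
}}

```text
clock: 45.25
position: [545.3, 158.6, 276.0]
orientation: [[0.139, 0.99, -0.001], [0.99, -0.139, -0.0], [-0.0, -0.001, -1.0]]
ft_force: [0.1, 0.1, -2.1]
grip_width: 25.6
grip_force: 30.0
```

Run:
```python
from h import *
t=snap('top');print(studs(t,84,6,40));w=snap('wrist');print(studs(w,84,60,900))
plan(488.1,271.8,270);s=bot.sense();R=np.array(s['orientation'])
plan(511.8,368,270)
H=cv2.cvtColor(w['im'],cv2.COLOR_BGR2HSV);m=cv2.inRange(H,(50,60,50),(90,255,255));print(np.argwhere(m[260:340,280:380]).mean(0)+[260,280])
```

```text
[]
[[237.6  77.8 175.  489.4 271.7  84. ]]
t 45.4 pos [545.4 158.7 276. ] yaw 82.0 | twist 0 then shift [104.1 -72.5   6. ] j6 0.31
t 45.4 pos [545.4 158.7 276. ] yaw 82.0 | twist 0 then shift [202.6 -62.5   6. ] j6 0.31
[294.09024896 326.09543568]
```

Emit:
{"api": "jog_arm", "payload": {
  "steps": "17.4 -12 0 0 0; 17.4 -12 0 0 0; 17.4 -12 0 0 0; 17.4 -12 0 0 0; 17.4 -12 0 0 0; 17.1 -12.2 0 0 0; 0 0 0 0 0; 0 0 15 0 0; 0 0 20 0 0; 0 0 11 0 0; 0 0 5 0 0; 0 0 2 0 0; 0 0 0 0 0; 0 0 1 0 0; 0 0 0 0 0; 0 0 0 0 0"
}}

```text
clock: 47.35
position: [488.6, 271.9, 223.0]
orientation: [[0.139, 0.99, 0.0], [0.99, -0.139, 0.0], [0.0, 0.0, -1.0]]
ft_force: [-0.5, -1.2, -1.9]
grip_width: 25.6
grip_force: 30.0
```

Emit:
{"api": "jog_arm", "payload": {
  "steps": "0 0 1.5 0 0; 0 0 1 0 0; 0 0 1 0 0; 0 0 0.7 0 0; 0 0 0 0 0; 0 0 0.7 0 0; 0 0 0 0 0; 0 0 0 0 0"
}}

```text
clock: 48.35
position: [488.6, 271.8, 218.2]
orientation: [[0.139, 0.99, 0.0], [0.99, -0.139, 0.0], [0.0, 0.0, -1.0]]
ft_force: [-0.7, -0.4, 2.7]
grip_width: 25.4
grip_force: 30.0
```

Light contact (about 4.5 N). Press a touch more, hold, then lift.

Emit:
{"api": "jog_arm", "payload": {
  "steps": "0 0 0.3 0 0; 0 0 0 0 0; 0 0 0 0 0; 0 0 0 0 0; 0 0 0 0 0; 0 0 0 0 0; 0 0 0 0 0; 0 0 0 0 0; 0 0 0 0 0; 0 0 0 0 0; 0 0 0 0 0; 0 0 0 0 0"
}}

```text
clock: 49.85
position: [488.6, 271.8, 218.1]
orientation: [[0.139, 0.99, 0.001], [0.99, -0.139, 0.0], [0.0, 0.0, -1.0]]
ft_force: [-2.3, -1.2, 5.6]
grip_width: 25.9
grip_force: 30.0
```

Emit:
{"api": "jog_arm", "payload": {
  "steps": "0 0 -5 0 0; 0 0 -20 0 0; 0 0 -25 0 0; 0 0 -10 0 0; 0 0 0 0 0; 0 0 0 0 0"
}}

```text
clock: 50.6
position: [488.4, 271.7, 276.8]
orientation: [[0.139, 0.99, -0.001], [0.99, -0.139, -0.0], [-0.001, -0.001, -1.0]]
ft_force: [-1.0, 0.1, -1.6]
grip_width: 25.7
grip_force: 30.0
```

Run:
```python
from h import *
t=snap('top');print(studs(t,84,6,40));w=snap('wrist');print(studs(w,84,60,900))
plan(511.8,368,270)
```

```text
[[236.  188.2  12.  543.9 159.8  84. ]]
[[326.8  88.8 171.  502.3 366.   84. ]]
t 50.7 pos [488.4 271.7 276.8] yaw 82.0 | twist 0 then shift [98.6  9.7  6.7] j6 0.53
```

The short brush's stud now reads (502.3,366), about 10 mm from before, so I look closer.

Run:
```python
from h import *
t=snap('top');w=snap('wrist');s=snap('scene')
cv2.imwrite('pics/k.png',np.hstack([w['im'][:,150:550],cv2.resize(s['im'][190:350,360:520],None,fx=2.5,fy=2.5,interpolation=2)]))
```

```text
(no output)
```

View pics/k.png

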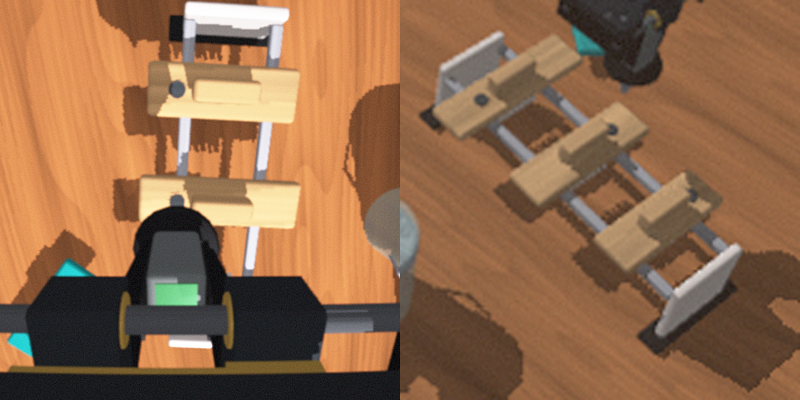

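The short brush has been shifted about 10 mm towards the robot. It still lies flat on both rails (stud at (178,89) left, (691,194) right), with its middle about -6 mm from mid-rail, which is within limits. I triangulate its stud.

Run:
```python
from h import *
t=snap('top');w=snap('wrist');s=snap('scene')
p=studs(w,84,60,900);print(p)
print(tri(w,[p[0][:2]],s,[(476.4-.3,267.6-.3)]).round(1))
X=onz(w,np.array([(148,62),(299,70),(295,123),(149,115)])+[150,0],82);print(X.mean(0).round(1),np.degrees(np.arctan2(*(X[1]-X[0]+X[2]-X[3])[1::-1])),np.linalg.norm(X[1]-X[0]))
m=X.mean(0)[:2]-[527.7,264.7];print('rackx',m@[.982,-.187],m@[.187,.982])
plan(502.3,366,270)
```

```text
[[326.4  89.  168.  502.4 366.1  84. ]]
[[5.023e+02 3.661e+02 8.430e+01 2.000e-01]]
[540.1 358.   82. ] -10.704612368715466 122.51238017708688
rackx -5.269036630056782 93.95910393545432
t 51.0 pos [488.6 271.8 277.5] yaw 82.0 | twist 0 then shift [95.2  0.5  7.5] j6 0.53
```

Flat (stud height 84.3) and within limits, so I touch it where it is now.

Emit:
{"api": "jog_arm", "payload": {
  "steps": "16 0.1 0 0 0; 16 0.1 0 0 0; 16 0.1 0 0 0; 16 0.1 0 0 0; 16 0 0 0 0; 15.2 0 0 0 0; 0 0 0 0 0; 0 0 15 0 0; 0 0 20 0 0; 0 0 12 0 0; 0 0 5 0 0; 0 0 2 0 0; 0 0 1 0 0; 0 0 1 0 0; 0 0 0 0 0; 0 0 0 0 0"
}}

```text
clock: 53.0
position: [502.3, 366.1, 221.8]
orientation: [[0.139, 0.99, 0.0], [0.99, -0.139, 0.0], [0.0, 0.0, -1.0]]
ft_force: [-0.1, -0.2, -1.8]
grip_width: 26.2
grip_force: 30.0
```

Run:
```python
from h import *
plan(502.2,366.1,218)
```

```text
t 53.0 pos [502.3 366.1 221.8] yaw 82.0 | twist 0 then shift [ 0.  -0.1  3.8] j6 0.66
```

Emit:
{"api": "jog_arm", "payload": {
  "steps": "0 0 1.5 0 0; 0 0 1 0 0; 0 0 0.7 0 0; 0 0 0 0 0; 0 0 0.7 0 0; 0 0 0 0 0; 0 0 0 0 0"
}}

```text
clock: 53.88
position: [502.3, 366.1, 218.1]
orientation: [[0.139, 0.99, 0.0], [0.99, -0.139, 0.0], [0.0, 0.0, -1.0]]
ft_force: [-1.9, -1.3, 5.8]
grip_width: 25.5
grip_force: 30.0
```

Emit:
{"api": "jog_arm", "payload": {
  "steps": "0 0 0 0 0; 0 0 0 0 0; 0 0 0 0 0; 0 0 0 0 0; 0 0 0 0 0; 0 0 0 0 0; 0 0 0 0 0; 0 0 0 0 0; 0 0 0 0 0; 0 0 0 0 0; 0 0 0 0 0; 0 0 0 0 0"
}}

```text
clock: 55.38
position: [502.3, 366.0, 218.1]
orientation: [[0.139, 0.99, 0.0], [0.99, -0.139, 0.0], [0.0, 0.0, -1.0]]
ft_force: [-1.9, -1.4, 6.4]
grip_width: 25.5
grip_force: 30.0
```

Emit:
{"api": "jog_arm", "payload": {
  "steps": "0 0 -5 0 0; 0 0 -20 0 0; 0 0 -25 0 0; 0 0 -10 0 0; 0 0 0 0 0; 0 0 0 0 0"
}}

```text
clock: 56.12
position: [502.0, 365.9, 276.8]
orientation: [[0.139, 0.99, -0.001], [0.99, -0.139, -0.001], [-0.001, -0.001, -1.0]]
ft_force: [0.3, 0.1, -2.0]
grip_width: 25.7
grip_force: 30.0
```

Run:
```python
from h import *
plan(403.2,-362.9,277,82)
t=snap('top');print(studs(t,84,6,40))
```

```text
t 56.1 pos [502.  365.9 276.8] yaw 82.0 | twist -0.0 then shift [-7.354e+02  3.500e+00  4.000e-01] j6 0.66
[[236.  188.2  12.  543.9 159.8  84. ]
 [151.6 205.6  15.  502.2 366.3  84. ]
 [189.8 210.8  13.  489.1 271.7  84. ]]
```

Emit:
{"api": "jog_arm", "payload": {
  "steps": "-27 0.1 0 0 0; -27 0.1 0 0 0; -27 0.1 0 0 0; -27 0.1 0 0 0; -27 0.1 0 0 0; -27 0.1 0 0 0; -27 0.1 0 0 0; -27 0.1 0 0 0; -27 0.1 0 0 0; -27 0.1 0 0 0; -27 0.1 0 0 0; -27 0.1 0 0 0; -27 0.1 0 0 0; -27 0.1 0 0 0; -27 0.1 0 0 0; -27 0.1 0 0 0; -27 0.1 0 0 0; -27 0.1 0 0 0; -27 0.1 0 0 0; -27 0.1 0 0 0"
}}

```text
clock: 58.68
position: [428.7, -169.8, 277.2]
orientation: [[0.139, 0.99, -0.001], [0.99, -0.139, 0.0], [0.0, -0.001, -1.0]]
ft_force: [-0.7, -0.0, -1.7]
grip_width: 25.7
grip_force: 30.0
```

Emit:
{"api": "jog_arm", "payload": {
  "steps": "-27 0.2 0 0 0; -27 0.2 0 0 0; -27 0.2 0 0 0; -27 0.2 0 0 0; -27 0.2 0 0 0; -27 0.2 0 0 0; -20 0.2 0 0 0; -13 0 0 0 0; 0 0 0 0 0; 0 0 0 0 0"
}}

```text
clock: 59.92
position: [403.3, -361.6, 277.7]
orientation: [[0.139, 0.99, -0.0], [0.99, -0.139, 0.0], [0.0, -0.0, -1.0]]
ft_force: [-0.5, 0.5, -0.2]
grip_width: 26.0
grip_force: 30.0
```

Run:
```python
from h import *
plan(403.4,-363,158.3,82)
w=snap('wrist');cv2.imwrite('pics/w5.png',w['im'])
print(proj(w,[[402.5,-362.4,62],[402.5,-362.4,10]]))
```

```text
t 59.9 pos [ 403.3 -361.6  277.7] yaw 82.0 | twist 0.0 then shift [ -1.4   0.4 119.4] j6 -0.71
[[325.14686211 196.22999024]
 [325.24022874 183.96657869]]
```

Emit:
{"api": "jog_arm", "payload": {
  "steps": "-1.4 0.3 15 0 0; 0 0 25 0 0; 0 0 25 0 0; 0 0 20 0 0; 0 0 15 0 0; 0 0 10 0 0; 0 0 5 0 0; 0 0 2 0 0; 0 0 0 0 0; 0 0 1 0 0; 0 0 0.7 0 0; 0 0 0 0 0"
}}

```text
clock: 61.48
position: [403.3, -363.7, 159.0]
orientation: [[0.139, 0.99, 0.0], [0.99, -0.139, 0.0], [0.0, 0.0, -1.0]]
ft_force: [-0.1, 0.2, -2.6]
grip_width: 25.9
grip_force: 30.0
```

Emit:
{"api": "jog_arm", "payload": {
  "steps": "0 0 0.7 0 0; 0 0 0 0 0; 0 0 0 0 0.1; 0 0 0 0 0.3; 0 0 0 0 0.6; 0 0 0 0 0.6; 0 0 0 0 0.6; 0 0 -10 0 0.6; 0 0 -25 0 0.6; 0 0 -25 0 0.6; 0 0 -30 0 0.6; 0 0 -30 0 0.6; 0 0 0 0 0.6; 0 0 0 0 0.6"
}}

```text
clock: 63.22
position: [403.1, -363.4, 278.0]
orientation: [[0.139, 0.99, -0.0], [0.99, -0.139, 0.0], [0.0, -0.0, -1.0]]
ft_force: [-0.5, 0.3, 0.2]
grip_width: 57.1
grip_force: 0.0
```

Run:
```python
from h import *
t=snap('top');print(studs(t,84,6,40));w=snap('wrist')
H=cv2.cvtColor(w['im'],cv2.COLOR_BGR2HSV);m=cv2.inRange(H,(50,60,50),(90,255,255))
n,l,st,ce=cv2.connectedComponentsWithStats(m)
print([(ce[i].round(1),onz(w,[ce[i]],124).round(1)) for i in range(1,n) if st[i,4]>60])
cv2.imwrite('pics/end.png',np.hstack([cv2.resize(t['im'][150:290,110:480],None,fx=1.08,fy=1.08),w['im'][:151,120:520]]))
```

```text
[[236.  188.2  12.  543.9 159.8  84. ]
 [151.6 205.6  15.  502.2 366.3  84. ]
 [189.8 210.8  13.  489.1 271.7  84. ]]
[(array([450.7, 183.2]), array([[ 500.6, -350.8,  124. ]])), (array([326.3, 215.4]), array([[ 403.4, -363. ,  124. ]]))]
```

View pics/end.png

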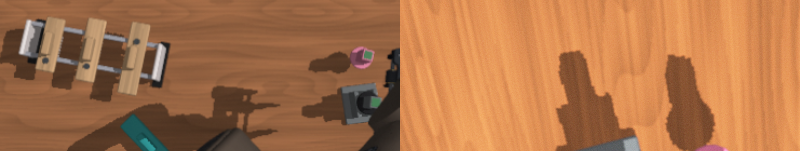

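The picture shows three brushes square on the rack (about (90,50)) and the meter upright in its rest at (370,102), at the same place as before.

```bash
python3 -c "
from workcell import bot
print(bot.close_job())"
```

```text
the job is handed in; nothing more can be done
None
```

I handed the job in at about 63 s; no verdict came back. The longest, long and short brushes (the shortest was absent) lie on the rack, each stud was touched in order for over a second, and the meter is back upright in its rest. The short brush got shifted about 10 mm partway, but it stayed within limits and I touched it at its new place.

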